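Turn the block heater up four clicks and start it

TASK

Set the tube block heater to preheat: with a fingertip, push the click-stop dial round clockwise (seen from above) exactly four clicks from where it stands and leave it resting in that click stop. Then, with the finger off the dial, press the small round start button beside it fully down and let it come up again. Do not pick up or shift the two bottles and the cup that stand round the heater.

Things in the scene. Friction and masses are not known exactly. Their poses are not given: they have to be found in the camera images.
- heater: tube block heater, a fixed white low box 270 mm deep (x), 200 mm wide (y), its deck 50 mm high; on the far end an aluminium block with tube wells rises to 72 mm, on the near half lies the dial; origin at the centre of the underside, x pointing to the block's end, z up
- dial_axis (a point): centre of the top face of the dial, 70 mm above the worktop, on its upright axis. The dial is a black flat disc 108 mm across, 20 mm high above the deck, with one wedge-shaped finger notch cut into it: 68 degrees wide, open at the rim, radial upright walls 14 mm high, reaching inwards to a hub of 15 mm radius
- dial_notch (a point): middle of the floor of the dial's finger notch, 40 mm out from the dial axis, half-way between the notch's walls, 56 mm above the worktop; turns with the dial. The notch is 45 mm wide here. Shut fingertips let in here from above and led clockwise round the axis meet the wall ahead and take the dial along
- dial_pointer (a point): outer end of the white line on the notch floor, 50 mm out from the dial axis; turns with the dial
- dial (a joint): turn of the dial in rad, clockwise seen from above positive. Click stops at 0, 0.5236, ... 4.712 (every 30 degrees, a moulded tick on the deck for each), end stops just beyond; it starts in one of the first four. Leaving a stop takes about 4 to 6 N at the notch; past half-way the dial snaps on into the next stop by itself and stays there when let go
- start_top (a point): centre of the top of the start button, a white round push button 20 mm across in a grey housing, on the near right corner of the deck beside the dial; pressed straight down
- start (a joint): travel of the start button in m, 0 = up, 0.005 = fully down (about 4 N); it springs back
- bottle: white plastic reagent bottle with a screw cap, 48 mm across, 78 mm tall, loose, standing left of the heater; origin at the centre of its underside
- vial: small white reagent bottle with a screw cap, 37 mm across, 62 mm tall, loose, standing in front of the heater, on the left; origin at the centre of its underside
- cup: specimen cup with a screw lid, 64 mm across, 66 mm tall, loose, standing right of the heater; origin at the centre of its underside
Mind the look-alikes: they are no part of the job. Leave any turquoise or yellow look-alike of the vial alone.

How it is judged:
By the outcome, as a careful person would: the job done as asked, in the order asked, and still so for the second after the job is handed in, with the robot touching nothing.
It also fails if it takes over 64 s, if anything falls off the work surface, if the arm or the gripper's body presses on something with over 40 N, if the wrist force passes 120 N, or if a joint passes its speed limit or range.

ROBOT

A 6-joint arm with a two-finger parallel gripper is mounted at the origin on a cart in front of the work surface, level with it; the furniture and walls round the work are solid. World frame = base frame: x ahead of the robot, y to its left, z up, the work surface at z = 0. Lengths are in mm, angles in rad, forces in N, time in s.
With the tool pointing down it reaches from about 325 to 925 mm from the base axis. Payload 3.1 kg.
Tool frame: the origin (TCP) lies midway between the tips of the shut fingers; the grasp point (between the pads) lies 19 mm behind it; x points along the fingers, z is the direction in which the jaws open and shut, and the axes are right-handed (so a half turn about x gives the same grasp; the last joint's range is limited). The gripper opens to 85 mm and grips with 20 to 120 N. Pads are 22 mm wide; open, the fingers measure 114 mm over their backs; the gripper's body (76 mm by 85 mm) begins 54 mm behind the grasp point. The pads swing forward as they close: fully open they stand 13 mm farther back than shut.
Start: joints at [-0.112, 0.217, 1.613, -0, 1.311, -0.112], TCP at [625.011, 0.021, 231.3] pointing down, gripper open.
Joint ranges: [-2.75, 2.75], [-0.78, 2.1], [0.31, 2.55], [-1.13, 4.27], [0.13, 2.63], [-2.58, 2.58]. Speed limits (rad/s): [2.79, 2.79, 3.14, 3.14, 3.14, 3.14].

INTERFACE

Orientations are given as a unit quaternion [w, x, y, z].
In Python, from station import * gives the robot as it stands.
- The arm moves only by the tool servo_tool, never from a script. Its argument "increments" is a list that holds one entry, the list of rows, each a list of 7 numbers: the finger opening in mm, from 0 to 85.4, then the shift along the tool's x, y, z in mm, then the turn, a rotation vector about the tool's x, y, z in rad. A call has 1 to 8 rows; each row is the pose to reach, as a shift and turn from the pose commanded when the call began, along the tool's axes at that moment; what a row does not reach only later rows make up. A row lasts 1/8 s, in which the tool goes at most 62.5 mm and 10.7 degrees, less where a joint would pass 70% of its speed; a pose out of reach is approached as far as the arm can. A call with a gripper value outside its range is refused whole. The fingers move at their own pace and stop on an object; the grip force is fixed at half the most. Time passes only in rows, so rows that repeat a pose let the fingers close. It gives the time, the measured TCP pose, the force and the opening at its end, in the units of the state.
- state(): the state, without advancing time (a new reading comes with each control period).
- capture(name): name is "scene" or "top" or "wrist"; returns the picture (420x560x3 uint8, red, green, blue); there is no depth.
- calibration(name): a dict with "intrinsics" (3x3 intrinsics, pixels), "dist" ([k1, k2, p1, p2, k3] as OpenCV has them; the pictures are not rectified), "position" and "orientation" of the camera in the world; the wrist camera has in their place "mount" (4x4, takes a point from camera to tool coordinates, whose origin is the TCP and whose axes are the tool frame's). Camera axes: x right, y down, z forward; pixel columns grow to the right and rows downward; lengths in mm; the calibration is good to about 2 mm. A picture is of the moment at which its call begins: read the wrist's pose just before it. calibration takes no time and is no camera call.
- hand_in(): hands the job in, once; it reports no verdict.
The state is a dict: "time": time; "joint_pos": joint angles; "qd": joint speeds; "tau": joint torques, N m; "tcp_pos": TCP position; "ee_rot": TCP orientation; "wrist_force": force on the tool from outside, world axes, zero at the start; "wrist_torque": the same for the moment, N m; "grip_width": opening from 0.0 (shut) to 1.0 (fully open).
Only numpy, scipy, OpenCV 4.12 (cv2) and the standard library are available. Lean on these libraries where they do the work, as an engineer would, in place of code of your own. Each camera call takes 0.05 s, during which the arm holds its last target. There are 200 camera calls.

## Working session

There is one attempt and no reset: what is moved stays moved. The work goes in short steps, Python scripts to look and compute and a tool call to move; the robot and the scene stay as the last step left them, time stands still between calls to the robot, and variables do not carry over. Pictures are saved under pics/ and viewed, about 8 in all and at most 12, crops included, and the job is handed in when it is done.

Besides the shell and the picture viewer there is one more tool, called as name(argument=value, ...) on one line, values as JSON. servo_tool: Moves the arm, as the interface text tells. Its arguments: {"type":"object","properties":{"increments":{"type":"array","items":{"type":"array","items":{"type":"array","items":{"type":"number"}}}}},"required":["increments"]}

```bash
mkdir -p pics
python3 - <<'E'
from station import *
import cv2,numpy as np
s=state();print(s)
for n in("scene","top"):
    im=capture(n);cv2.imwrite(f"pics/{n}0.png",im[:,:,::-1])
for n in("scene","top","wrist"):print(n,calibration(n))
a=cv2.imread("pics/top0.png");cv2.imwrite("pics/a.png",cv2.resize(a,(800,600)))
E
```

```text
{'time': 0.0, 'joint_pos': array([-1.12180358e-01,  2.17755863e-01,  1.61493452e+00, -1.34967719e-05,
        1.31127709e+00, -1.12164849e-01]), 'qd': array([-1.16492137e-03, -1.82959657e-05, -1.54731519e-03,  3.36056055e-05,
        3.98726129e-04,  1.81904135e-03]), 'tau': array([-2.90135131e-04, -3.96841800e+01, -3.03850436e+01, -2.80225659e-04,
        9.87685227e-03,  9.68610237e-06]), 'tcp_pos': array([6.24189717e+02, 1.21739210e-01, 2.29966998e+02]), 'ee_rot': array([7.06271419e-01, 9.36568836e-05, 7.07941146e-01, 8.51507812e-05]), 'wrist_force': array([ 0.17169777,  0.10585063, -0.5515413 ]), 'wrist_torque': array([0.03632141, 0.03270444, 0.03150351]), 'grip_width': 0.9994626807877863}
scene {'intrinsics': array([[431.20644467,   0.        , 282.31716884],
       [  0.        , 431.20644467, 206.57074608],
       [  0.        ,   0.        ,   1.        ]]), 'dist': array([0.02435665, 0.        , 0.        , 0.        , 0.        ]), 'position': array([ 132.37853213, -553.99236924,  554.54287875]), 'orientation': array([-0.46178574,  0.8417747 , -0.24791182,  0.12926335])}
to
[... 299 characters left out ...]
215.74738607]), 'orientation': array([ 0.0552233 , -0.70198399,  0.70830936, -0.04966605])}
wrist {'intrinsics': array([[299.86792388,   0.        , 282.50577067],
       [  0.        , 299.86792388, 217.55156893],
       [  0.        ,   0.        ,   1.        ]]), 'dist': array([-0.05592584,  0.        ,  0.        ,  0.        ,  0.        ]), 'mount': array([[-7.68563230e-04, -2.60106180e-01,  9.65579714e-01,
        -1.42214960e+02],
       [ 3.25269269e-04, -9.65580013e-01, -2.60106002e-01,
         6.51256783e+01],
       [ 9.99999652e-01,  1.14165499e-04,  8.26713841e-04,
        -4.78559266e-01],
       [ 0.00000000e+00,  0.00000000e+00,  0.00000000e+00,
         1.00000000e+00]])}
```

View pics/a.png

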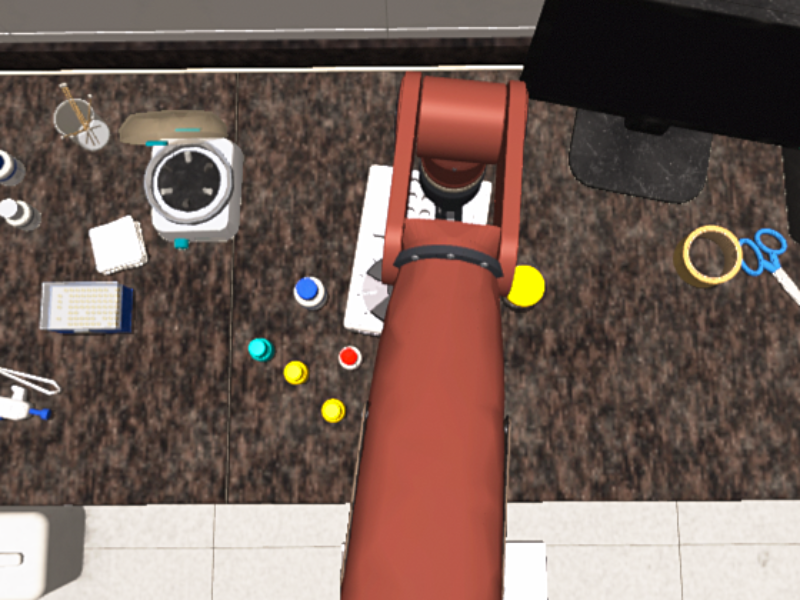

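View pics/scene0.png

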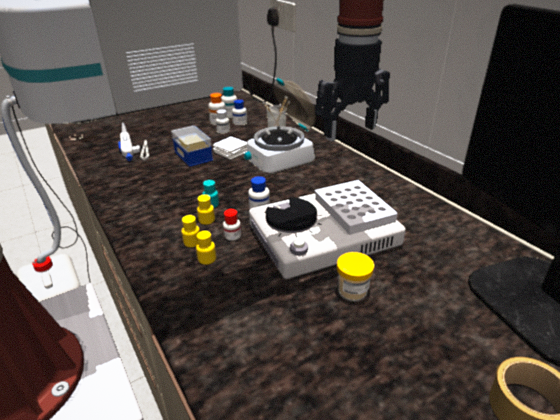

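The wanted heater is at the centre (top view around (430,250)), with the yellow-lidded cup on its right. The left device at (190,180) also has a dial, but it has no tube block, so it is a look-alike. Next I'll check with the wrist camera and a crop of the scene view.

Run:
```python
from station import *
import cv2,numpy as np
im=capture("wrist")[:,:,::-1];cv2.imwrite("pics/w0.png",im)
s=cv2.imread("pics/scene0.png")[170:290,190:400]
cv2.imwrite("pics/w0b.png",np.vstack([cv2.resize(im,(467,350))[:, :],cv2.resize(cv2.resize(s,(437,250),interpolation=cv2.INTER_CUBIC),(467,250))]))
```

```text
(no output)
```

View pics/w0.png

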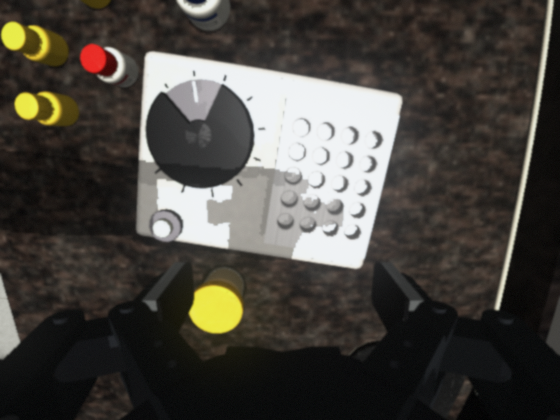

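Wrist view: the dial is centred near (199,133), with its notch and white pointer towards (196,90). The button top is at (162,228), the vial's red cap at (95,60), the cup's yellow lid at (215,308), and the yellow look-alikes are at the left. Now I'll measure.

```bash
cat > h.py <<'E'
from station import *
import cv2,numpy as np
from scipy.spatial.transform import Rotation as R
def cam(name,s):
    c=calibration(name)
    q=lambda o:R.from_quat(np.roll(o,-1)).as_matrix()
    if name=="wrist":
        M=c["mount"];T=q(s["ee_rot"]);return c,T@M[:3,:3],T@M[:3,3]+s["tcp_pos"]
    return c,q(c["orientation"]),c["position"]
def px2w(name,s,px,z):
    c,r,p=cam(name,s)
    u=cv2.undistortPoints(np.array(px,float).reshape(-1,1,2),c["intrinsics"],c["dist"]).reshape(-1,2)
    d=np.c_[u,np.ones(len(u))]@r.T
    return p+d*((z-p[2])/d[:,2])[:,None]
def w2px(name,s,P):
    c,r,p=cam(name,s)
    return cv2.projectPoints((np.array(P,float).reshape(-1,3)-p)@r,np.zeros(3),np.zeros(3),c["intrinsics"],c["dist"])[0].reshape(-1,2)
E
python3 - <<'E'
from h import *
s=state()
f=lambda px,z:px2w("wrist",s,px,z).round(1)
im=cv2.imread("pics/w0.png")
m=(im.max(2)<60).astype(np.uint8);m[:75]=0;m[192:]=0;m[:,:144]=0;m[:,256:]=0
n,l,st,ce=cv2.connectedComponentsWithStats(m);i=1+st[1:,4].argmax();print(st[i])
cn=max(cv2.findContours((l==i).astype(np.uint8),0,1)[0],key=cv2.contourArea).reshape(-1,2)
W=px2w("wrist",s,cn,70)[:,:2]
# circle of radius 54 robust fit
from scipy.optimize import least_squares
r=least_squares(lambda c:np.hypot(*(W-c).T)-54,f([[199,133]],70)[0,:2],loss='soft_l1',f_scale=1);C=r.x;print("dial C",C, np.median(abs(r.fun)))
c=f([[148,53],[401,95],[361,268],[137,235]],50);print("corners",c, [np.linalg.norm(c[k]-c[k-1]).round() for k in range(4)])
print("pointer",f([[194,80],[198,101]],56))
print("button",f([[162,228]],60),f([[162,228]],65))
t=f([[165,87],[194,73],[224,78],[248,97],[260,128]],50)
print(t,np.degrees(np.arctan2(t[:,1]-C[1],t[:,0]-C[0])))
print("cup",f([[215,308]],66),"vial",f([[95,60]],62),"bottle",f([[200,5]],78))
v=cv2.resize(im[45:255,125:275],None,fx=2.8,fy=2.8,interpolation=cv2.INTER_CUBIC)
q=cv2.imread("pics/scene0.png")[185:285,230:350];q=cv2.resize(q,(380,588),interpolation=cv2.INTER_CUBIC)[:, :]
cv2.imwrite("pics/c.png",np.hstack([v,cv2.resize(q,(378,v.shape[0]))]))
E
```

```text
[ 147   93  106   94 4275]
dial C [541.30726528  71.9912611 ] 3.1163832179323805
corners [[489.7 148.2  50. ]
 [744.6 107.9  50. ]
 [715.9 -82.8  50. ]
 [456.8 -42.5  50. ]] [np.float64(194.0), np.float64(258.0), np.float64(193.0), np.float64(262.0)]
pointer [[536.3 120.7  56. ]
 [539.1 100.9  56. ]]
button [[491.2 -30.9  60. ]] [[493.4 -29.4  65. ]]
[[504.4 115.6  50. ]
 [535.  128.4  50. ]
 [565.1 123.3  50. ]
 [588.8 105.   50. ]
 [600.5  74.5  50. ]] [130.24214863  96.37994859  65.12204328  34.80034848   2.42688867]
cup [[ 545.4 -126.2   66. ]] vial [[441.  140.5  62. ]] bottle [[551.2 179.6  78. ]]
```

View pics/c.png

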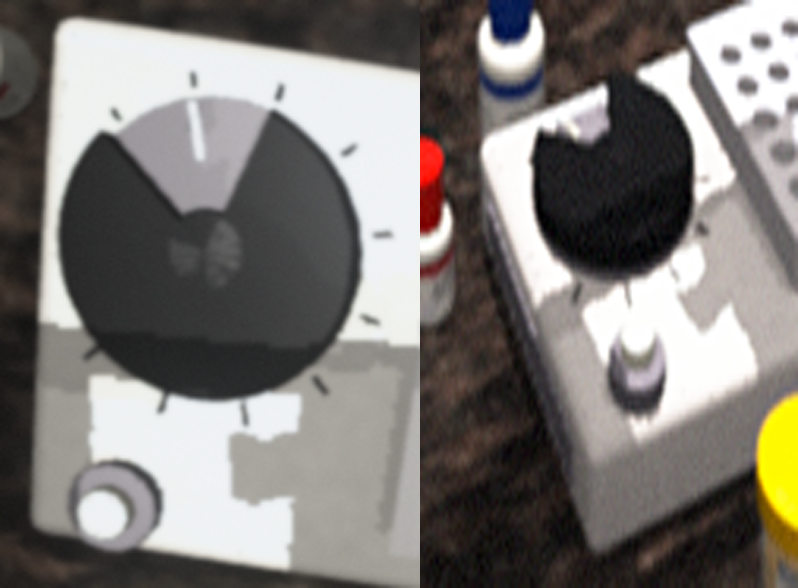

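The crop shows ten ticks, from about 130° to −140°, with the gap towards heater −x. The pointer stands at the second tick (~96°), so the target is the sixth tick (~−24°). The button cap is at crop (100,515). Next I'll refine the dial centre from the ticks.

Run:
```python
from h import *
from scipy.optimize import least_squares
s=state()
t=np.array([[116,114],[194,80],[280,93],[348,150],[383,235],[371,320],[320,385],[245,413],[163,402],[93,352]])/2.8+[125,45]
W=px2w("wrist",s,t,50)[:,:2]
g=lambda p:np.r_[W-np.c_[p[0]+p[2]*np.cos(p[3]-np.arange(10)*np.pi/6),p[1]+p[2]*np.sin(p[3]-np.arange(10)*np.pi/6)]].ravel()
r=least_squares(g,[541,72,58,2.2],loss='soft_l1');C=r.x[:2];print(r.x[:3],np.degrees(r.x[3]),abs(r.fun).max())
def rt(px,z):
  p=px2w("wrist",s,np.array(px)/2.8+[125,45],z)[:,:2]-C;return np.hypot(*p.T).round(1),np.degrees(np.arctan2(p[:,1],p[:,0])).round(1)
print("disc rim",rt([[60,240],[355,215],[215,399],[103,132],[275,112]],70)); print("ptr",rt([[191,103],[201,160]],56))
p=px2w("wrist",s,[[125+100/2.8,45+515/2.8]],62);print("button",p)
```

```text
[540.97399615  67.22715711  61.34132188] 125.80949354744526 1.784548839489048
disc rim (array([51.4, 54.5, 51.7, 52.1, 53.4]), array([174.4,  13.2, -89.6, 128.7,  59.9]))
ptr (array([52.1, 32.7]), array([96.1, 95.5]))
button [[490.5450934  -31.35063783  62.        ]]
```

servo_tool(increments=[[[0, 25, 27, -22, -0.03, 0, 0], [0, 50, 54, -44, -0.05, 0, 0], [0, 75, 82, -66, -0.08, 0, 0], [0, 100, 109, -87, -0.1, 0, 0], [0, 120, 109, -87, -0.1, 0, 0], [0, 120, 109, -87, -0.1, 0, 0], [0, 120, 109, -87, -0.1, 0, 0], [0, 120, 109, -87, -0.1, 0, 0]]])

```text
time: 1.15
tcp_pos: [539.4, 108.7, 112.7]
ee_rot: [0.707, -0.035, 0.705, 0.035]
wrist_force: [-0.4, 0.0, 0.2]
grip_width: -0.001
```

Run:
```python
from h import *
s=state();print(s["time"],s["tcp_pos"],s["grip_width"],s["ee_rot"],s["wrist_force"])
im=capture("wrist")[:,:,::-1];cv2.imwrite("pics/w1.png",im)
```

```text
1.15 [539.38866205 108.73034222 112.68708137] -0.0009109369635998324 [ 0.70715001 -0.03509336  0.70531849  0.03511631] [-0.43279114  0.02053362  0.17300372]
```

View pics/w1.png

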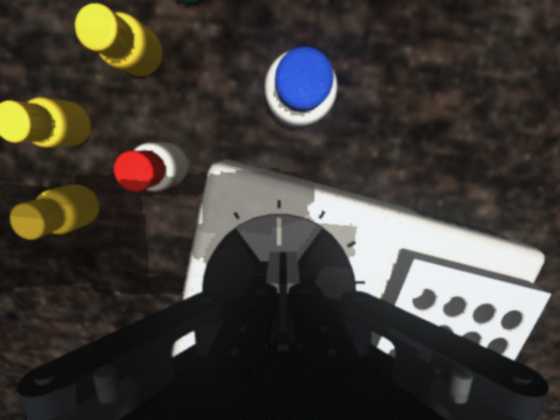

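The wrist view shows the closed fingertips at (283,265) lined up with the notch, and the pointer at (279,230) against its tick at (279,204). The fingers are only ~16 mm wide across the notch, so there is plenty of slack. I'll descend and push in a short arc.

servo_tool(increments=[[[0, 15, 0, 0, 0, 0, 0], [0, 30, 0, 0, 0, 0, 0], [0, 42, 0, 0, 0, 0, 0], [0, 50, 0, 0, 0, 0, 0], [0, 50, 0, 0, 0, 0, 0]]])

```text
time: 1.82
tcp_pos: [537.2, 108.9, 60.1]
ee_rot: [0.705, -0.035, 0.707, 0.035]
wrist_force: [0.6, -0.1, 0.1]
grip_width: -0.002
```

servo_tool(increments=[[[0, 0, -0.13, 3.36, 0.08, 0, 0], [0, 0, -0.54, 6.69, 0.16, 0, 0], [0, 0, -1.2, 9.98, 0.24, 0, 0], [0, 0, -2.13, 13.21, 0.32, 0, 0], [0, 0, -3.32, 16.36, 0.4, 0, 0], [0, 0, -4.74, 19.4, 0.48, 0, 0], [0, 0, -6.41, 22.31, 0.56, 0, 0], [0, 0, -8.31, 25.08, 0.64, 0, 0]]])

```text
time: 2.82
tcp_pos: [564.5, 103.3, 62.0]
ee_rot: [0.682, 0.19, 0.681, -0.189]
wrist_force: [0.1, 0.3, 0.1]
grip_width: -0.001
```

```bash
cat > st.py <<'E'
from h import *
import sys
C=np.array([541,67.2])
s=state();p=s["tcp_pos"][:2]-C
im=capture("wrist")[:,:,::-1];cv2.imwrite(f"pics/{sys.argv[1]}.png",im)
a=np.degrees(np.arctan2(p[1],p[0]))
print(s["time"],s["tcp_pos"].round(1),"r",np.hypot(*p),"ang",a,s["wrist_force"].round(1))
# brightest direction on notch floor
A=np.radians(np.arange(96,-50,-1.));rr=np.arange(49,51.6,.5)
P=np.array([[C[0]+r*np.cos(x),C[1]+r*np.sin(x),56] for x in A for r in rr])
q=w2px("wrist",s,P).astype(np.float32)
g=cv2.remap(im.mean(2).astype(np.float32),q[:,:1],q[:,1:],1).reshape(len(A),-1).mean(1)
print([(int(round(np.degrees(x))),int(v)) for x,v in zip(A,g)][::2])
E
python3 st.py w2
```

```text
2.825 [564.5 103.3  62. ] r 43.11010235626983 ang 56.94706650095164 [0.1 0.3 0.1]
[(96, 73), (94, 74), (92, 73), (90, 73), (88, 73), (86, 74), (84, 74), (82, 74), (80, 74), (78, 74), (76, 74), (74, 75), (72, 74), (70, 76), (68, 135), (66, 129), (64, 70), (62, 70), (60, 69), (58, 62), (56, 62), (54, 71), (52, 71), (50, 70), (48, 77), (46, 78), (44, 78), (42, 78), (40, 79), (38, 79), (36, 79), (34, 71), (32, 36), (30, 36), (28, 36), (26, 36), (24, 36), (22, 36), (20, 36), (18, 35), (16, 35), (14, 35), (12, 35), (10, 34), (8, 34), (6, 33), (4, 33), (2, 33), (0, 32), (-2, 32), (-4, 31), (-6, 36), (-8, 33), (-10, 28), (-12, 28), (-14, 28), (-16, 26), (-18, 27), (-20, 29), (-22, 29), (-24, 27), (-26, 27), (-28, 26), (-30, 26), (-32, 26), (-34, 25), (-36, 24), (-38, 24), (-40, 23), (-42, 23), (-44, 23), (-46, 22), (-48, 23)]
```

View pics/w2.png

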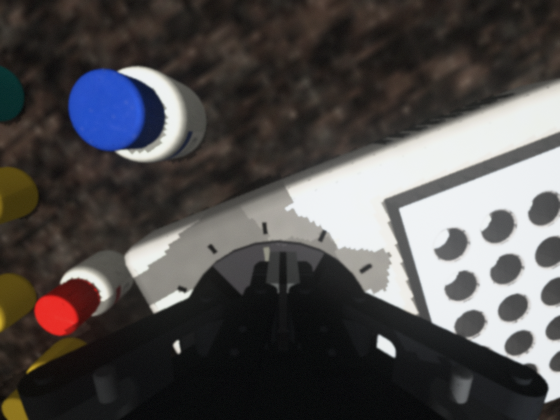

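The pointer is now at ~67°: one click done, with the finger at 57° and no contact force. I'll continue two more arcs.

servo_tool(increments=[[[0, 0, -0.13, 3.36, 0.08, 0, 0], [0, 0, -0.54, 6.69, 0.16, 0, 0], [0, 0, -1.2, 9.98, 0.24, 0, 0], [0, 0, -2.13, 13.21, 0.32, 0, 0], [0, 0, -3.32, 16.36, 0.4, 0, 0], [0, 0, -4.74, 19.4, 0.48, 0, 0], [0, 0, -6.41, 22.31, 0.56, 0, 0], [0, 0, -8.31, 25.08, 0.64, 0, 0]]])

```text
time: 3.88
tcp_pos: [581.5, 83.3, 61.8]
ee_rot: [0.588, 0.394, 0.587, -0.394]
wrist_force: [-0.1, 1.7, -0.4]
grip_width: -0.001
```

```bash
sed -i 's/^print(\[.*/o=g.argsort()[::-1][:6];print("peak",[(int(round(np.degrees(A[i]))),int(g[i])) for i in o])/' st.py; python3 st.py w3
```

```text
3.875 [581.5  83.3  61.8] r 43.6041648041642 ang 21.654276674113255 [-0.1  1.7 -0.4]
peak [(37, 156), (38, 153), (36, 138), (39, 118), (35, 100), (8, 91)]
```

servo_tool(increments=[[[0, 0, -0.13, 3.36, 0.08, 0, 0], [0, 0, -0.54, 6.69, 0.16, 0, 0], [0, 0, -1.2, 9.98, 0.24, 0, 0], [0, 0, -2.13, 13.21, 0.32, 0, 0], [0, 0, -3.32, 16.36, 0.4, 0, 0], [0, 0, -4.74, 19.4, 0.48, 0, 0], [0, 0, -6.41, 22.31, 0.56, 0, 0], [0, 0, -8.31, 25.08, 0.64, 0, 0]]])

```text
time: 4.92
tcp_pos: [584.0, 58.1, 61.9]
ee_rot: [0.433, 0.56, 0.434, -0.557]
wrist_force: [1.9, 5.0, -1.4]
grip_width: -0.001
```

```bash
python3 st.py w4
```

```text
4.925 [584.   58.1  61.9] r 43.9960336407198 ang -11.940045226993044 [ 1.9  5.  -1.4]
peak [(5, 125), (6, 123), (4, 115), (7, 98), (3, 84), (8, 75)]
```

Three clicks are done (pointer at ~5.5°). The finger is bearing on the wall at 5 N. Now the last click.

servo_tool(increments=[[[0, 0, -0.08, 2.52, 0.06, 0, 0], [0, 0, -0.3, 5.03, 0.12, 0, 0], [0, 0, -0.68, 7.52, 0.18, 0, 0], [0, 0, -1.2, 9.98, 0.24, 0, 0], [0, 0, -1.88, 12.41, 0.3, 0, 0], [0, 0, -2.69, 14.8, 0.36, 0, 0], [0, 0, -2.69, 14.8, 0.36, 0, 0]]])

```text
time: 5.85
tcp_pos: [576.7, 43.0, 61.5]
ee_rot: [-0.328, -0.626, -0.328, 0.627]
wrist_force: [-0.2, 0.5, -0.3]
grip_width: -0.002
```

```bash
python3 st.py w5
```

```text
5.85 [576.7  43.   61.5] r 43.0744192264825 ang -34.1132131591433 [-0.2  0.5 -0.3]
peak [(-23, 112), (-24, 109), (-22, 103), (-25, 88), (-21, 78), (-12, 71)]
```

View pics/w5.png

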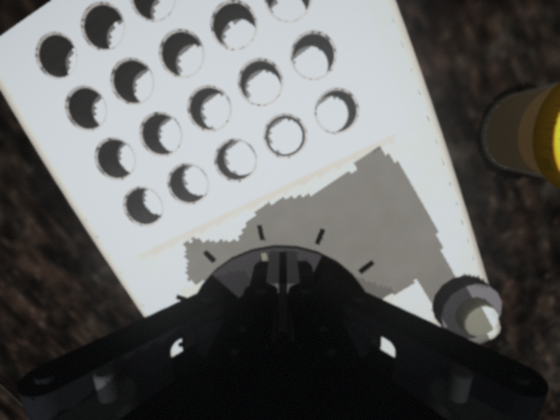

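The pointer is at −23.5°, opposite its tick at (260,232), and the force is about 0. That is four clicks. I'll lift straight out, and triangulate the button at (482,320) in this view against the first one.

servo_tool(increments=[[[0, -15, 0, 0, 0, 0, 0], [0, -35, 0, 0, 0, 0, 0], [0, -60, 0, 0, 0, 0, 0], [0, -70, 0, 0, 0, 0, 0], [0, -70, 0, 0, 0, 0, 0]]])

```text
time: 6.52
tcp_pos: [577.8, 43.2, 133.2]
ee_rot: [0.328, 0.628, 0.326, -0.626]
wrist_force: [0.4, 0.5, -0.7]
grip_width: 0.001
```

```bash
python3 - <<'E'
from h import *
q0=dict(tcp_pos=np.array([624.19,.12,229.97]),ee_rot=np.array([.70627,0,.70794,0]))
q1=dict(tcp_pos=np.array([576.7,43.0,61.5]),ee_rot=np.array([-.328,-.626,-.328,.627]))
q1["ee_rot"]/=np.linalg.norm(q1["ee_rot"])
for z in(56,60,64,68,72,76):print(z,px2w("wrist",q0,[[160.7,229]],z)[0,:2].round(1),px2w("wrist",q1,[[482,320]],z)[0,:2].round(1),px2w("scene",q1,[[300,239]],z)[0,:2].round(1))
E
python3 st.py w6
python3 - <<'E'
import cv2,numpy as np
a=cv2.imread("pics/scene0.png")[222:262,275:325];cv2.imwrite("pics/sc.png",np.hstack([cv2.resize(a,(500,400),interpolation=2)]))
E
```

```text
56 [488.7 -32.4] [480.4 -32.6] [511.2 -11.2]
60 [490.4 -31.2] [484.4 -31.6] [508.1 -15.5]
64 [492.2 -30. ] [488.5 -30.6] [505.1 -19.9]
68 [493.9 -28.7] [492.6 -29.5] [502.  -24.2]
72 [495.6 -27.5] [496.6 -28.5] [499.  -28.6]
76 [497.3 -26.3] [500.7 -27.5] [496.  -32.9]
6.525 [577.8  43.2 133.2] r 43.96423831144948 ang -33.10489544286041 [ 0.4  0.5 -0.7]
peak [(-23, 149), (-24, 145), (-22, 136), (-25, 127), (-21, 110), (-26, 104)]
```

View pics/w6.png

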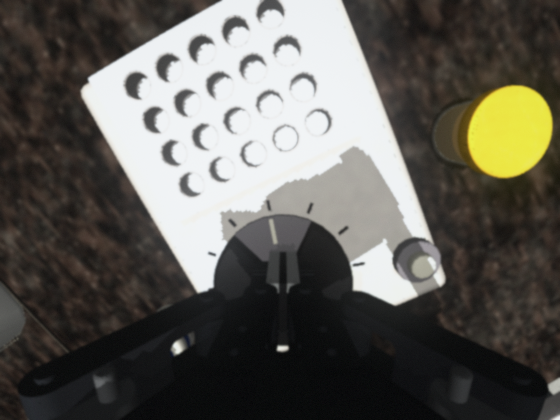

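The dial sits at the fourth click (pointer (272,230) in line with the tick (268,205)), the finger is clear of it, and the button is at (422,266). Its top comes out at z≈70, about (495,−28). I'll move over it.

servo_tool(increments=[[[0, 0, -7, 27, 0, 0, 0], [0, 0, -14, 54, 0, 0, 0], [0, 0, -20, 80, 0, 0, 0], [0, 10, -27, 106, 0, 0, 0], [0, 30, -27, 106, 0, 0, 0], [0, 40, -27, 106, 0, 0, 0], [0, 40, -27, 106, 0, 0, 0], [0, 40, -27, 106, 0, 0, 0]]])

```text
time: 7.58
tcp_pos: [494.4, -28.1, 91.6]
ee_rot: [0.327, 0.627, 0.327, -0.627]
wrist_force: [-0.7, 0.3, -0.4]
grip_width: 0.004
```

Run:
```python
from h import *
q=dict(tcp_pos=np.array([577.8,43.2,133.2]),ee_rot=np.array([.328,.628,.326,-.626]))
for z in(66,70,74):print(z,px2w("wrist",q,[[422,266]],z)[0,:2].round(1))
s=state();print(s["tcp_pos"])
a=capture("scene")[:,:,::-1][150:290,220:400];b=capture("wrist")[:,:,::-1][200:420,150:430]
cv2.imwrite("pics/p.png",np.hstack([cv2.resize(a,(400,311)),cv2.resize(b,(396,311))]))
```

```text
66 [492.8 -28.4]
70 [495.4 -27.8]
74 [498.  -27.1]
[494.3865049  -28.14530556  91.59169158]
```

View pics/p.png

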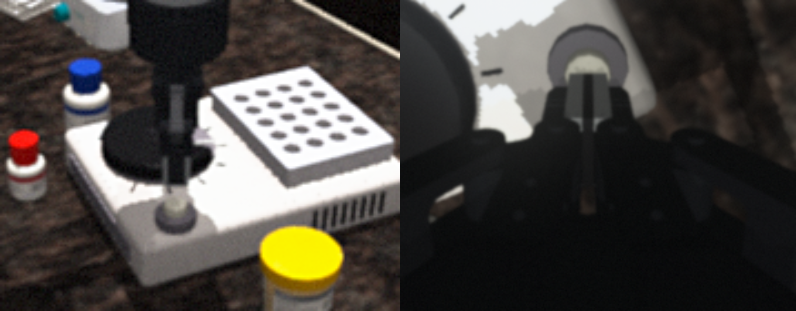

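The fingertip is centred over the button cap. I'll press stepwise, watching the force.

servo_tool(increments=[[[0, 8, 0, 0, 0, 0, 0], [0, 14, 0, 0, 0, 0, 0], [0, 18, 0, 0, 0, 0, 0], [0, 20, 0, 0, 0, 0, 0], [0, 20, 0, 0, 0, 0, 0]]])

```text
time: 8.3
tcp_pos: [493.6, -28.2, 71.2]
ee_rot: [-0.327, -0.627, -0.327, 0.627]
wrist_force: [-0.1, 0.6, 0.5]
grip_width: 0.001
```

servo_tool(increments=[[[0, 1, 0, 0, 0, 0, 0], [0, 2, 0, 0, 0, 0, 0], [0, 3, 0, 0, 0, 0, 0], [0, 3, 0, 0, 0, 0, 0]]])

```text
time: 8.8
tcp_pos: [494.0, -28.3, 68.5]
ee_rot: [0.327, 0.627, 0.327, -0.627]
wrist_force: [-0.4, 0.1, 2.5]
grip_width: -0.002
```

Contact at 2.5 N; continuing.

servo_tool(increments=[[[0, 1, 0, 0, 0, 0, 0], [0, 2, 0, 0, 0, 0, 0], [0, 3, 0, 0, 0, 0, 0], [0, 3, 0, 0, 0, 0, 0]]])

```text
time: 9.3
tcp_pos: [494.1, -28.3, 66.0]
ee_rot: [-0.327, -0.627, -0.327, 0.627]
wrist_force: [-3.0, -0.2, 7.6]
grip_width: 0.004
```

servo_tool(increments=[[[0, 1, 0, 0, 0, 0, 0], [0, 2, 0, 0, 0, 0, 0], [0, 2, 0, 0, 0, 0, 0]]])

```text
time: 9.68
tcp_pos: [494.1, -28.3, 65.7]
ee_rot: [-0.327, -0.627, -0.327, 0.627]
wrist_force: [-7.6, 0.2, 18.9]
grip_width: -0.002
```

That is the hard stop: 19 N with no further travel. Releasing, lifting clear and checking.

servo_tool(increments=[[[0, -5, 0, 0, 0, 0, 0], [0, -15, 0, 0, 0, 0, 0], [0, -35, 0, 0, 0, 0, 0], [0, -65, 0, 0, 0, 0, 0], [0, -85, 0, 0, 0, 0, 0], [0, -85, -60, 0, 0, 0, 0], [0, -85, -60, 0, 0, 0, 0], [0, -85, -60, 0, 0, 0, 0]]])

```text
time: 10.68
tcp_pos: [444.9, 6.0, 148.4]
ee_rot: [0.327, 0.627, 0.327, -0.627]
wrist_force: [0.9, -0.4, 0.8]
grip_width: -0.002
```

```bash
python3 st.py w7
python3 - <<'E'
from h import *
a=capture("scene")[:,:,::-1][150:310,170:400];b=cv2.imread("pics/w7.png");c=cv2.imread("pics/scene0.png")[150:310,170:400]
cv2.imwrite("pics/f.png",np.hstack([np.vstack([cv2.resize(a,(400,280)),cv2.resize(c,(400,280))]),cv2.resize(b,(400,560))]))
E
```

```text
10.675 [444.9   6.  148.4] r 113.894979850837 ang -147.5200185962163 [ 0.9 -0.4  0.8]
peak [(-23, 223), (-22, 217), (-24, 210), (-21, 189), (-25, 181), (-49, 174)]
```

View pics/f.png

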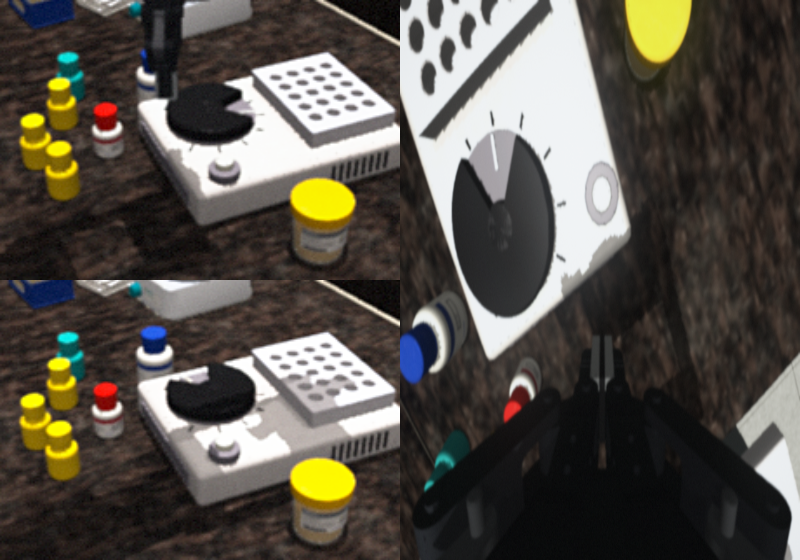

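The dial's pointer is on its tick at −23°, the button is up again, the bottles and cup are where they were, and the arm is clear of everything.

```bash
python3 -c "
from station import *
print(hand_in())"
```

```text
the job is handed in; nothing more can be done
None
```

The heater is set to preheat and the job is handed in, at about 10.7 s of the 64 s allowed.

- **Dial:** I pushed it clockwise with the shut fingertips exactly four clicks, in one pass. The pointer went from about 96° through 67°, 37° and 5.5° to −23°. With the finger off, it sat on its tick, within about 1° of the expected −24°.
- **Start button:** With the finger off the dial, I pressed it until it stopped moving. The tip sank from about 70–71 mm to 65.7 mm, and the force rose from about 7.6 N to 19 N with almost no further travel. I then let it go, and it stood up again in the last picture.
- **Surroundings:** In the last pictures the vial, the cup and the look-alikes stood where they began. The gripper hid part of the bottle in the scene view, but the wrist view showed it standing upright beside the heater. The arm ended clear of everything, with wrist force at noise level.

None of the last checks failed. The picture-based position estimates differed by a few millimetres (button height, dial rim), which was well within what the push and press needed.

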